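Pack the step in the fixture and hold the clamp bar flush

TASK

Take the tall spacer plate out of the slotted rack and stand it upright on the fixture's base in the gap between the fence and the loose clamp bar, where the gap is wide enough: squarely in front of the thin pad; let go of it there. Then push the clamp bar towards the fence until it sits flush against both the thick pad and the spacer, and finish while still pressing it there firmly with the gripper: do not back off. Leave the short plate, flask, screwdriver and bobbin where they are.

Things in the scene. Friction and masses are not known exactly. Their poses are not given: they have to be found in the camera images.
- jig: fixture fixed to the bench: blue-painted base plate 160 (x) x 150 (y) x 12 mm thick with an upright blue fence, 18 mm thick, rising 32 mm above the base plate's top, all along its far (+x) edge (fence's near face at x = +62 mm). Origin: centre of the base's underside; +x points from the open near side to the fence, y along the fence, z up. The robot's side of the base (x from -80 mm up to the clamp bar) is clear.
- pad_thick: bare steel pad fixed on the fence's near face, 18 mm thick, 44 mm wide (y), 32 mm high; its near face is at x = -18 mm of its own frame. Origin: middle of its lower edge, on the fence's near face and the base plate's top; axes parallel to the fixture's. It sits 35 mm to one side of the fixture's middle (y = +35 or -35 mm), the thin pad on the other.
- pad_thin: steel pad like the thick one but 6 mm thick (near face at x = -6 mm of its own frame), so the gap in front of it is 12 mm wider than in front of the thick pad. Origin and axes as for the thick pad. The spacer is to stand in front of it, at y = 0 of its frame; with everything flush its centre is at x = -12 mm.
- bar_center (a point): centre of the loose aluminium clamp bar, 28 (x) x 120 (y) x 30 mm high, 0.3 kg, three dark screw heads on top, lying on the base along the fence (x towards the fence within 0.05 rad). It starts 5 to 8 mm short of the thick pad (17 to 20 mm from the thin one); flush, its centre is at x = +30 mm of the fixture. It slides when pushed with 3 to 7 N; about 15 N holds it well.
- spacer_center (a point): centre of the tall brown spacer plate, 12 mm thick (x) x 40 mm wide (y) x 75 mm tall (z), about 60 g, loose, standing upright in one of the rack's two slots; it shows 45 mm above the rack and can be taken from above across its thickness. It stands by itself.
- rack: wooden rack fixed to the bench, 106 (x) x 70 (y) x 40 mm high, with two slots 15 mm wide and 30 mm deep running along y, open upwards and at their ends, at x = -22 and +22 mm. Origin: centre of its underside, z up.
- short_plate_center (a point): centre of the short brown plate, 12 x 40 x 42 mm tall, standing in the other slot and showing 12 mm above the rack; stays there.
- flask: steel drinking flask, 68 mm across, 220 mm tall; origin at the centre of its underside; stays put
- screwdriver: screwdriver, 170 mm long, lying on the bench; stays put
- bobbin: small copper-coloured bobbin, 42 mm across, 28 mm high; origin at the centre of its underside; stays put
Mind the look-alikes: they are no part of the job. What is shaped like the part that bears spacer_center but green is not meant. Of the things that look like the jig, the smaller one is meant.

How it is judged:
On the way:
1. the spacer stands on the fixture's base in the gap in front of the thin pad, let go (y of spacer_center in the frame of pad_thin between -0.012 and 0.012 m and z of spacer_center in the frame of pad_thin between 0.0335 and 0.0415 m and x of spacer_center in the frame of pad_thin between -0.028 and 0 m and angle between spacer_center's own z axis and vertical below 0.25 rad and contact force between the fingers and spacer below 0.2 N), for 0.2 s.
At the end, for the whole second after the job is handed in: Spacer upright on the base, within 12 mm of the thin pad's middle and against it (2.5 mm); clamp bar on the base, parallel to the fence (0.035 rad), within 2.5 mm of flush, bearing over 0.8 N on thick pad and spacer, the spacer on the thin pad; fingers still press the bar with over 3 N (y of spacer_center in the frame of pad_thin between -0.012 and 0.012 m and z of spacer_center in the frame of pad_thin between 0.0335 and 0.0415 m and x of spacer_center in the frame of pad_thin between -0.0145 and 0 m and angle between spacer_center's own z axis and vertical below 0.06 rad and x of bar_center in the frame of jig between 0.0275 and 0.0325 m and z of bar_center in the frame of jig between 0.023 and 0.031 m and angle between the x axis of bar_center and the x axis of jig, either way round below 0.035 rad and contact force between bar and pad_thick above 0.8 N and contact force between bar and spacer above 0.8 N and contact force between spacer and pad_thin above 0.8 N and contact force between the fingers and bar above 3 N); the arm keeps its last pose, push and grip.
It fails at once if the short plate is displaced by more than 25 mm (distance of short_plate_center from where it was at the start of the episode above 0.025 m).
It fails at once if the flask is displaced by more than 30 mm (distance of flask from where it was at the start of the episode above 0.03 m).
It fails at once if the screwdriver is displaced by more than 30 mm (distance of screwdriver from where it was at the start of the episode above 0.03 m).
It fails at once if the bobbin is displaced by more than 30 mm (distance of bobbin from where it was at the start of the episode above 0.03 m).
It also fails if it takes over 62 s, if anything falls off the work surface, if the arm or the gripper's body presses on something with over 40 N, if the wrist force passes 120 N, or if a joint passes its speed limit or range.

ROBOT

A 6-joint arm with a two-finger parallel gripper is mounted at the origin on the work surface. World frame = base frame: x ahead of the robot, y to its left, z up, the work surface at z = 0. Lengths are in m, angles in rad, forces in N, time in s.
With the tool pointing down it reaches from about 0.325 to 0.85 m from the base axis. Payload 4.4 kg.
Tool frame: the origin (TCP) lies at the very end of the fingers, on their centre line; the grasp point (between the pads) lies r.grip_depth behind it (r.grip_depth is the distance from the TCP to the grasp point, in m); z points along the fingers, y is the line along which they close (so a half turn about z gives the same grasp; the last joint's range is limited). The gripper opens to 94 mm and grips with 3 to 60 N. Pads are 16 mm wide; open, the fingers measure 119 mm over their backs; the gripper's body (75 mm by 177 mm) begins 78 mm behind the grasp point.
Start: joints at [-1.454, 0.207, 1.542, -0, 1.393, -0.15], TCP at [0.152, -0.555, 0.205] pointing down, gripper open.
Joint ranges: [-2.73, 2.73], [-0.86, 2.22], [0.23, 2.46], [-1.11, 4.25], [0.08, 2.63], [-2.82, 2.82]. Speed limits (rad/s): [2.79, 2.79, 3.14, 3.14, 3.14, 3.14].

INTERFACE

Orientations are given as a unit quaternion [x, y, z, w].
In Python, from plant import r, optics, ticket gives the robot as it stands.
- The arm moves only by the tool jog_arm, never from a script. Its argument "targets" is text: rows parted by semicolons, each of 5 numbers parted by spaces: the shift along the tool's x, y, z in mm, then the turn about the tool's z in degrees, then the opening, from 0 (shut) to 1 (fully open). In form: dx dy dz turn hand; .... A call has 1 to 20 rows; each row shifts and turns the commanded pose from where the row before left it, along the tool's axes as they then stand; what a row does not reach is not made up. A row lasts 1/8 s, in which the tool goes at most 62.5 mm and 10.7 degrees, less where a joint would pass 70% of its speed; a pose out of reach is approached as far as the arm can. A call with a gripper value outside its range is refused whole. The fingers move at their own pace and stop on an object; "squeeze" is the grip in N (left out, the last holds). Time passes only in rows, so rows that do not move let the fingers close. It gives the time, the measured TCP pose, the force, the opening and the grip force at its end, in the units of the state.
- r.get_obs(): the state, without advancing time (a new reading comes with each control period).
- optics.get_image(name): name is "scene" or "top" or "wrist"; returns the picture (420x560x3 uint8, red, green, blue); there is no depth.
- optics.camera_model(name): a dict with "fx", "fy", "cx", "cy" (pixels), "k1" (the pictures are not rectified: a ray, as slopes to the right and down, at radius r is drawn at 1 + k1 r^2 times it, then the intrinsics apply), "xyz" and "rotation" of the camera in the world; the wrist camera has in their place "T_tool_cam" (4x4, takes a point from camera to tool coordinates, whose origin is the TCP and whose axes are the flange's). Camera axes: x right, y down, z forward; pixel columns grow to the right and rows downward; lengths in m; the calibration is good to about 2 mm. A picture is of the moment at which its call begins: read the wrist's pose just before it. camera_model takes no time and is no camera call.
- ticket.sign_off(): hands the job in; it is judged then, once.
The state is a dict: "clock": time; "joint_pos": joint angles; "dq": joint speeds; "tau": joint torques, N m; "tcp_pos": TCP position; "tcp_rot": TCP orientation; "contact_force": force on the tool from outside, world axes, zero at the start; "wrist_torque": the same for the moment, N m; "opening": opening from 0.0 (shut) to 1.0 (fully open); "finger_force": force on a finger pad.
Only numpy, scipy, OpenCV 4.12 (cv2) and the standard library are available. Lean on these libraries where they do the work, as an engineer would, in place of code of your own. Each camera call takes 0.05 s, during which the arm holds its last target. There are 200 camera calls.

## Working session

There is one attempt and no reset: what is moved stays moved. The work goes in short steps, Python scripts to look and compute and a tool call to move; the robot and the scene stay as the last step left them, time stands still between calls to the robot, and variables do not carry over. Pictures are saved under pics/ and viewed, at most 13 in all, crops included, and the job is handed in when it is done.

Besides the shell and the picture viewer there is one more tool, called after ">>>" as a command line: name --argument value ..., lists and objects as JSON in quotes. jog_arm: Moves the arm, as the interface text tells. Its arguments: {"type":"object","properties":{"targets":{"type":"string"},"squeeze":{"type":"number"}},"required":["targets"]}

```bash
mkdir -p pics; ls; cat > h.py <<'E'
import numpy as np, cv2
from plant import r, optics, ticket
from scipy.spatial.transform import Rotation as R
def snap(name, f=None):
    o=r.get_obs(); im=optics.get_image(name)
    if f: cv2.imwrite('pics/'+f, im[:,:,::-1])
    return o,im
def campose(name,o=None):
    m=optics.camera_model(name)
    if name=='wrist':
        T=np.eye(4);T[:3,:3]=R.from_quat(o['tcp_rot']).as_matrix();T[:3,3]=o['tcp_pos']
        T=T@np.array(m['T_tool_cam']); return m,T[:3,:3],T[:3,3]
    return m,np.array(m['rotation']).reshape(3,3) if np.size(m['rotation'])==9 else R.from_quat(m['rotation']).as_matrix(),np.array(m['xyz'])
def K(m): return np.array([[m['fx'],0,m['cx']],[0,m['fy'],m['cy']],[0,0,1.]])
def cast(name,px,z,o=None):
    m,Rm,t=campose(name,o)
    px=np.array(px,float).reshape(-1,1,2)
    u=cv2.undistortPoints(px,K(m),np.array([m['k1'],0,0,0.])).reshape(-1,2)
    d=np.c_[u,np.ones(len(u))]@Rm.T
    return t+d*((z-t[2])/d[:,2])[:,None]
def proj(name,P,o=None):
    m,Rm,t=campose(name,o)
    c=(np.array(P,float).reshape(-1,3)-t)@Rm
    return cv2.projectPoints(c,np.zeros(3),np.zeros(3),K(m),np.array([m['k1'],0,0,0.]))[0].reshape(-1,2)
E
python3 - <<'E'
from h import *
o,a=snap('scene');_,b=snap('top')
cv2.imwrite('pics/a.png',a[:,:,::-1]);cv2.imwrite('pics/b.png',b[:,:,::-1])
for n in('scene','top','wrist'):print(n,optics.camera_model(n))
print(o, r.grip_depth)
E
```

```text
pics
scene {'fx': 545.6222282133459, 'fy': 545.6222282133459, 'cx': 277.42614376399905, 'cy': 209.8794734607686, 'k1': -0.022979735979778492, 'xyz': array([0.97779766, 0.83410078, 0.84737137]), 'rotation': array([ 0.23349573,  0.87956204, -0.40072466, -0.10616079])}
top {'fx': 391.91361425864955, 'fy': 391.91361425864955, 'cx': 278.7213236292765, 'cy': 213.24085512546242, 'k1': 0.03081334977044768, 'xyz': array([0.47102408, 0.04792885, 0.92384863]), 'rotation': array([ 0.71657121, -0.6962354 ,  0.02233956, -0.03581782])}
wrist {'fx': 344.39451617174143, 'fy': 344.39451617174143, 'cx': 271.516435871022, 'cy': 203.87251709977286, 'k1': -0.01714417921786724, 'T_tool_cam': array([[-5.58741552e-04, -9.62498609e-01, -2.71286038e-01,
         7.98087029e-02],
       [ 9.99999539e-01, -3.25887549e-04, -9.03382213e-04,
         1.45640657e-03],
       [ 7.81095381e-04, -2.71286418e-01,  9.62498348e-01,
        -1.80468934e-01],
       [ 0.00000000e+00,  0.00000000e+00,  0.00000000e+00,
         1.00000000e+00]])}
{'clock': 0.0, 'joint_pos': array([-1.45352641e+00,  2.07399706e-01,  1.54292036e+00,  2.86840586e-06,
        1.39348904e+00, -1.50476410e-01]), 'dq': array([ 0.00145346,  0.00063626, -0.00032121, -0.0022263 ,  0.00129272,
        0.00064797]), 'tau': array([-2.12711486e-03, -3.70881987e+01, -2.81419963e+01,  6.94884430e-02,
        3.60657682e-02, -1.70942217e-04]), 'tcp_pos': array([ 0.15203084, -0.55371766,  0.20431826]), 'tcp_rot': array([ 9.91051789e-01,  1.33473306e-01,  1.98105132e-05, -1.10804773e-03]), 'contact_force': array([ 0.25160261, -0.14214741, -0.22554644]), 'wrist_torque': array([0.00435908, 0.06802458, 0.00701385]), 'finger_force': 0.0, 'opening': 0.9987641383763248} 0.0188
```

View pics/a.png

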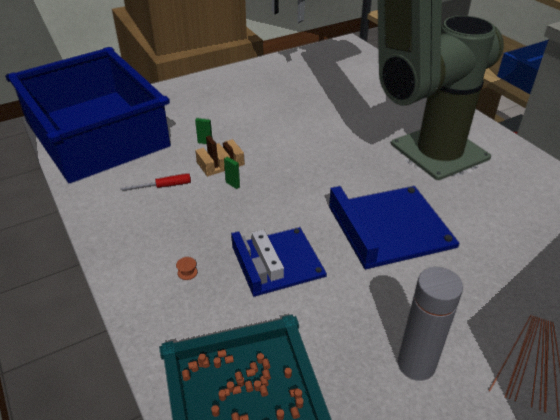

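View pics/b.png

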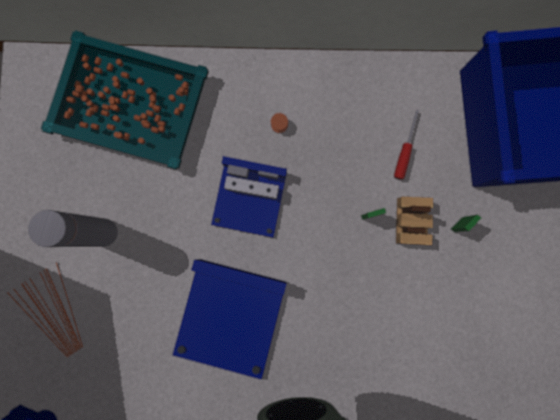

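```bash
python3 - <<'E'
from h import *
a=cv2.imread('pics/b.png');s=cv2.imread('pics/a.png')
c=[cv2.resize(a[145:245,200:300],(400,400),interpolation=3),cv2.resize(a[170:270,360:460],(400,400),interpolation=3)]
d=[cv2.resize(s[220:300,225:325],(400,320),interpolation=3),cv2.resize(s[110:190,175:275],(400,320),interpolation=3)]
v=np.vstack([np.hstack(c),np.hstack(d)]);v=cv2.convertScaleAbs(v,alpha=1.6)
cv2.imwrite('pics/c.png',cv2.resize(v,(660,594)))
print(cast('top',[[415,220]],.04), cast('top',[[250,195],[222,160],[286,165],[213,225],[275,236]],.012))
print(cast('top',[[375,213],[466,223]],.04))
E
```

```text
[[ 0.53704467 -0.23947874  0.04      ]] [[0.5870038  0.13508506 0.012     ]
 [0.66848191 0.20427111 0.012     ]
 [0.6604906  0.05265245 0.012     ]
 [0.51413201 0.21898938 0.012     ]
 [0.49267189 0.07351638 0.012     ]]
[[ 0.55027945 -0.1506268   0.04      ]
 [ 0.53357411 -0.35121735  0.04      ]]
```

View pics/c.png

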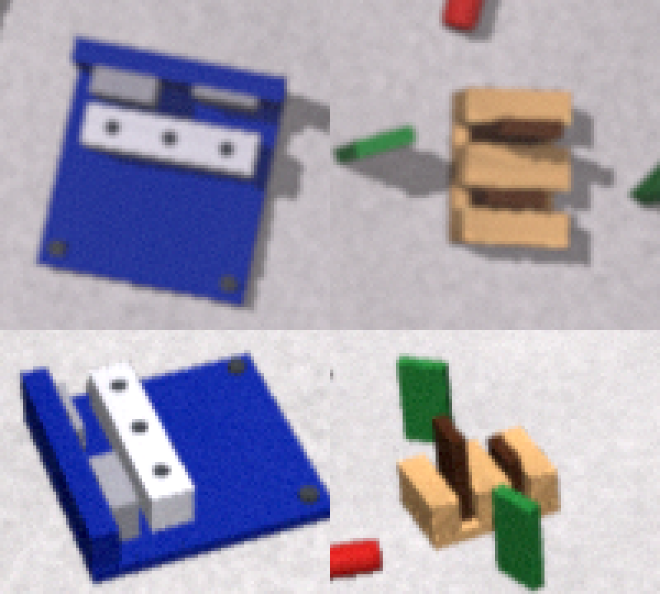

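Top view: the small jig is at (250,195) with the thick pad on the left (237,170) and the thin pad on the right (267,174). The rack is at (415,220).

Candidates for the spacer, scene pixels:
- tall brown at (212,148), in the far (+x) slot
- short brown at (229,148), in the near slot
- green at (204,130) and (232,172)

I choose the tall brown one. The crop confirms it.

>>> jog_arm --targets "38 -17 0 0 1; 38 -17 0 0 1; 38 -17 0 0 1; 38 -17 0 0 1; 38 -17 0 0 1; 38 -17 0 0 1; 38 -17 0 0 0.45; 38 -17 0 0 0.45; 38 -17 0 0 0.45; 38 -17 0 0 0.45; 38 -17 0 0 0.45; 38 -17 0 -9 0.45; 0 0 0 -10 0.45; 0 0 0 -10 0.45; 0 0 0 -10 0.45; 0 0 0 -10 0.45; 0 0 0 -10 0.45; 0 0 0 -10 0.45; 0 0 0 -5 0.45; 0 0 0 0 0.45" --squeeze 20

```text
clock: 2.6
tcp_pos: [0.5376, -0.2369, 0.2049]
tcp_rot: [0.712, 0.703, -0.0, -0.001]
contact_force: [0.7, 0.9, 0.5]
opening: 0.45
finger_force: 0.0
```

```bash
python3 - <<'E'
from h import *
o,a=snap('wrist','d.png')
print(o['tcp_pos'],np.degrees(R.from_quat(o['tcp_rot']).as_matrix()[:,0]/57.2958),o['opening'],o['joint_pos'])
import pickle;pickle.dump(o,open('d.pkl','wb'))
E
```

```text
[ 0.53755241 -0.23690998  0.20485523] [1.25266361e-02 9.99921007e-01 5.89741144e-04] 0.4499306221204782 [-5.62378569e-01  2.33985354e-01  1.50963368e+00 -1.13043633e-06
  1.39910400e+00 -5.49851689e-01]
```

View pics/d.png

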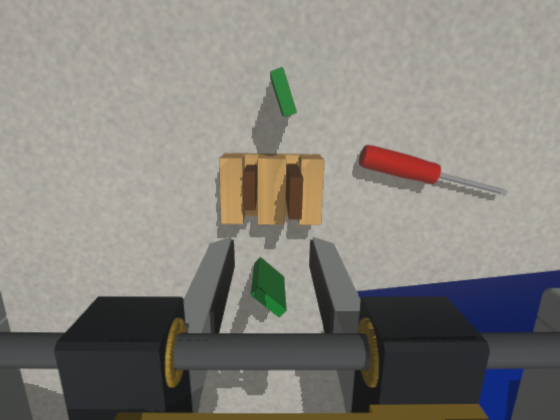

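```bash
cat > rk.py <<'E'
from h import *
import pickle
o=pickle.load(open('d.pkl','rb'));a=cv2.imread('pics/d.png')
h=cv2.cvtColor(a,cv2.COLOR_BGR2HSV)
sub=(slice(120,240),slice(200,345))
w=np.zeros(a.shape[:2],np.uint8);w[sub]=(cv2.inRange(h,(8,90,140),(25,255,255)))[sub]
b=np.zeros_like(w);b[sub]=cv2.inRange(h,(0,90,20),(20,255,110))[sub]
for m,z in((w,.04),(b,.085)):
  for c in cv2.findContours(m,cv2.RETR_EXTERNAL,cv2.CHAIN_APPROX_NONE)[0]:
    if cv2.contourArea(c)<60: continue
    q=cv2.boxPoints(cv2.minAreaRect(c)); x=cast('wrist',q,z,o)
    print(z,cv2.contourArea(c),q.round(1).tolist(),x[:,:2].round(4).tolist(),x.mean(0)[:2].round(4))
cv2.imwrite('pics/e.png',cv2.resize(a[140:240,200:345],(725,500),interpolation=3))
E
python3 rk.py
```

```text
0.04 1279.5 [[298.8999938964844, 224.0], [301.1000061035156, 158.3000030517578], [323.5, 159.0], [321.29998779296875, 224.6999969482422]] [[0.5669, -0.2785], [0.5685, -0.2088], [0.5911, -0.2099], [0.5907, -0.2797]] [ 0.5793 -0.2442]
0.04 1331.5 [[219.0, 158.0], [241.0, 157.60000610351562], [242.10000610351562, 223.0], [220.10000610351562, 223.39999389648438]] [[0.486, -0.2075], [0.5082, -0.2074], [0.5068, -0.2767], [0.4835, -0.2768]] [ 0.4961 -0.2421]
0.04 1590.5 [[244.0, 154.0], [298.0, 154.0], [298.0, 224.0], [244.0, 224.0]] [[0.5113, -0.2038], [0.5654, -0.2045], [0.566, -0.2786], [0.5088, -0.2778]] [ 0.5379 -0.2412]
0.085 604.5 [[242.0, 217.0], [242.0, 158.0], [257.0, 158.0], [257.0, 217.0]] [[0.5112, -0.2556], [0.5131, -0.2015], [0.5262, -0.2016], [0.5249, -0.2557]] [ 0.5189 -0.2286]
0.085 828.5 [[285.0, 157.0], [302.0, 157.0], [302.0, 219.0], [285.0, 219.0]] [[0.5507, -0.2011], [0.5655, -0.2013], [0.5662, -0.2582], [0.5506, -0.258]] [ 0.5582 -0.2296]
```

View pics/e.png

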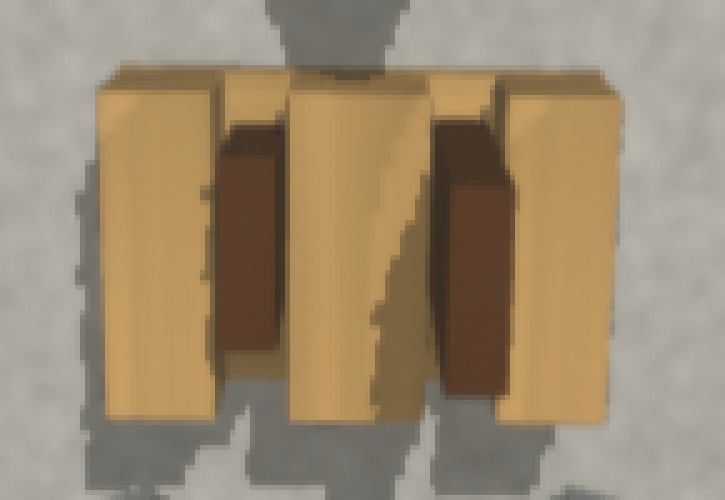

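The close view shows the tall plate in the right slot, with its top face at px (290–303, 177–220). The short one is in the left slot at (243–256).

```bash
python3 - <<'E'
from h import *
import pickle
o=pickle.load(open('d.pkl','rb'))
f=lambda L:np.array(L)/5+[199.6,139.6]
for L,z in(([[449,185],[514,185],[508,398],[443,398]],.085),([[98,90],[620,97],[607,423],[105,418]],.04)):
    x=cast('wrist',f(L),z,o);print(x[:,:2].round(4).tolist(),x.mean(0))
    d=(x[0]-x[3])+(x[1]-x[2]);print('dir',np.degrees(np.arctan2(d[1],d[0])))
E
```

```text
[[0.5546, -0.2185], [0.5661, -0.2187], [0.5654, -0.2584], [0.5535, -0.2582]] [ 0.55988928 -0.23843978  0.085     ]
dir 88.75707999005324
[[0.4863, -0.2071], [0.5912, -0.2099], [0.5903, -0.2791], [0.484, -0.2766]] [ 0.53794851 -0.24317438  0.04      ]
dir 88.71462229998411
```

>>> jog_arm --targets "-2 22 0 0.6 0.45; 0 0 30 0 0.45; 0 0 30 0 0.45; 0 0 30 0 0.45; 0 0 30 0 0.45; 0 0 20 0 0.45; 0 0 12 0 0.45; 0 0 0 0 0.45; 0 0 0 0 0.45"

```text
clock: 3.78
tcp_pos: [0.5608, -0.2399, 0.0546]
tcp_rot: [0.715, 0.699, 0.0, 0.001]
contact_force: [0.2, 0.2, 0.1]
opening: 0.454
finger_force: 0.0
```

```bash
python3 - <<'E'
from h import *
o,a=snap('wrist','f.png'); _,s=snap('scene')
g=cv2.resize(s[110:190,175:275],(500,400),interpolation=3)[:,:,::-1]
cv2.imwrite('pics/f.png',np.hstack([cv2.resize(a[:,150:400,::-1],(238,400)),g]))
E
```

```text
(no output)
```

View pics/f.png

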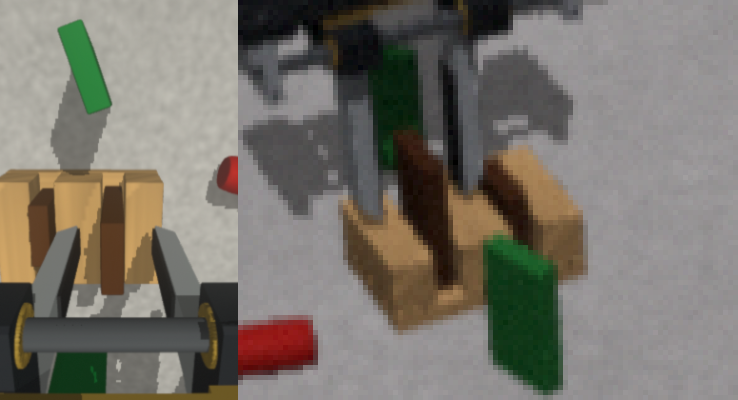

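The fingers straddle the tall brown plate, centred on it, with the tips just above the rack. Next: close and lift.

>>> jog_arm --targets "0 0 0 0 0.05; 0 0 0 0 0.05; 0 0 0 0 0.05; 0 0 0 0 0.05; 0 0 0 0 0.05; 0 0 -10 0 0.05; 0 0 -20 0 0.05; 0 0 -30 0 0.05; 0 0 -30 0 0.05; 0 0 -30 0 0.05; 0 0 -25 0 0.05; 0 0 0 0 0.05; 0 0 0 0 0.05" --squeeze 20

```text
clock: 5.5
tcp_pos: [0.5595, -0.2391, 0.1982]
tcp_rot: [0.715, 0.699, -0.0, -0.0]
contact_force: [-0.1, 0.3, -0.8]
opening: 0.126
finger_force: 20.0
```

```bash
cat > jg.py <<'E'
from h import *
o,a=snap('top');_,s=snap('scene')
cv2.imwrite('pics/g_top.png',a[:,:,::-1]);cv2.imwrite('pics/g_scene.png',s[:,:,::-1])
h=cv2.cvtColor(a,cv2.COLOR_RGB2HSV)
for m,z in((cv2.inRange(h,(105,120,40),(130,255,255)),.012),(cv2.inRange(h,(0,0,175),(180,60,255)),.042)):
  w=np.zeros_like(m);w[145:250,200:300]=m[145:250,200:300]
  for c in cv2.findContours(w,cv2.RETR_EXTERNAL,cv2.CHAIN_APPROX_NONE)[0]:
    if cv2.contourArea(c)<150: continue
    q=cv2.boxPoints(cv2.minAreaRect(c)); x=cast('top',q,z);e=x[1]-x[0]
    print(z,cv2.contourArea(c),q.round(1).tolist(),x[:,:2].round(4).tolist(),x.mean(0)[:2],np.degrees(np.arctan2(e[1],e[0])))
E
python3 jg.py
```

```text
0.012 4186.5 [[209.39999389648438, 224.10000610351562], [222.89999389648438, 156.39999389648438], [286.3999938964844, 169.10000610351562], [272.79998779296875, 236.8000030517578]] [[0.516, 0.2275], [0.6772, 0.2024], [0.6508, 0.0515], [0.4907, 0.0785]] [0.58369753 0.13997663] -8.852469770708913
```

>>> jog_arm --targets "34 6 0 0 0.05; 34 6 0 0 0.05; 34 6 0 0 0.05; 34 6 0 0 0.05; 34 6 0 0 0.05; 34 6 0 0 0.05; 34 6 0 0 0.05; 34 6 0 0 0.05; 0 0 0 7 0.05; 0 0 0 0 0.05; 0 0 0 0 0.05"

```text
clock: 6.98
tcp_pos: [0.6133, 0.0312, 0.1976]
tcp_rot: [0.756, 0.655, -0.001, -0.001]
contact_force: [0.5, 0.2, -0.5]
opening: 0.125
finger_force: 20.0
```

```bash
python3 - <<'E'
from h import *
import pickle
o,a=snap('wrist','i.png');pickle.dump(o,open('i.pkl','wb'))
print(o['tcp_pos'],R.from_quat(o['tcp_rot']).as_matrix()[:,0])
q=proj('wrist',[[.584,.137,.012],[.625,.095,.012]],o);print(q)
cv2.imwrite('pics/i2.png',cv2.resize(a[:,:,::-1],(784,588),interpolation=3))
E
```

```text
[0.61333236 0.03117728 0.19755637] [ 1.42495808e-01  9.89795393e-01 -1.59157756e-04]
[[226.82145719  84.02008481]
 [273.00487614 120.33723279]]
```

View pics/i2.png

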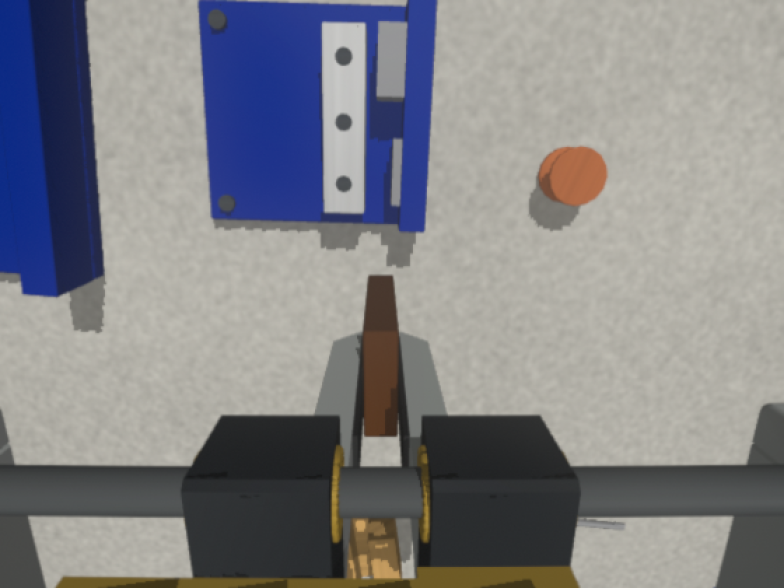

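The jig is fully seen. In the 784-wide view the thick pad is at (391,60), the thin pad at (397,172), the bar at (322–365, 23–213) and the fence's near edge at x≈402.

```bash
python3 - <<'E'
from h import *
a=cv2.imread('pics/i.png')
cv2.imwrite('pics/j.png',cv2.resize(a[0:170,215:315],(350,595),interpolation=3))
E
```

```text
(no output)
```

View pics/j.png

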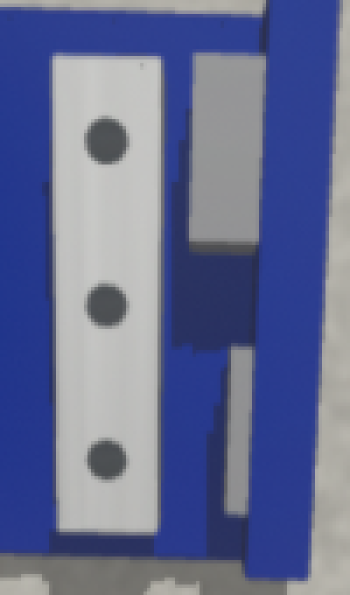

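```bash
cat > pl.py <<'E'
from h import *
import pickle
o=pickle.load(open('i.pkl','rb'))
def f(L,z): return cast('wrist',np.array(L)/3.5+[214.64,-.36],z,o)[:,:2]
F=f([[268,0],[246,577],[309,579]],.044); T=f([[193,53],[190,243]],.044); t=f([[231,347],[226,514],[254,347],[248,514]],.044); B=f([[53,57],[163,57],[160,531],[58,531]],.042)
yd=F[0]-F[1]; yaw=np.arctan2(yd[1],yd[0])-np.pi/2
ex=np.array([np.cos(yaw),np.sin(yaw)]);ey=np.array([-ex[1],ex[0]])
print('yaw',np.degrees(yaw),'bar yaw',np.degrees(np.arctan2(*((B[0]+B[1]-B[2]-B[3])[::-1])))-90)
f0=(t[2]+t[3])/2   # pad_thin origin (fence face)
for n,P in(('fence',F),('thick',T),('thin',t),('bar',B)):
    d=P-f0;print(n,np.c_[d@ex,d@ey].round(4).tolist())
org=f0; print('pad_thin org',org,'jig',org-.062*ex+.035*ey)
tgt=org-.0135*ex; print('tgt',tgt)
S=np.array(o['tcp_rot']);M=R.from_quat(S).as_matrix();print('tool yaw',np.degrees(np.arctan2(M[1,0],M[0,0])))
# spacer top face as seen (784 view)
sp=cast('wrist',np.array([[365,331],[398,331],[397,436],[365,435]])/1.4-.15,o['tcp_pos'][2]+.0304,o)[:,:2]
print('spacer',sp.tolist(),sp.mean(0),'rel tcp in tool',(sp.mean(0)-o['tcp_pos'][:2])@M[:2,:2])
E
python3 pl.py
```

```text
yaw -9.813419446479609 bar yaw -9.212924348770699
fence [[0.0002, 0.1048], [0.0002, -0.0395], [0.0178, -0.0396]]
thick [[-0.0181, 0.0923], [-0.0177, 0.0475]]
thin [[-0.0062, 0.0219], [-0.006, -0.0222], [-0.0, 0.022], [0.0, -0.022]]
bar [[-0.0534, 0.0909], [-0.0257, 0.0917], [-0.0241, -0.0276], [-0.0525, -0.0284]]
pad_thin org [0.63719983 0.09188564] jig [0.58207242 0.13694082]
tgt [0.62389736 0.09418658]
tool yaw 81.80770617751064
spacer [[0.6123041139197015, 0.05178119661940793], [0.6231545726840383, 0.05021778457457639], [0.6175077477918274, 0.01079818021205578], [0.6063204694014889, 0.012816566781418473]] [0.61482173 0.03140343] rel tcp in tool [0.00043607 0.00144194]
```

>>> jog_arm --targets "0 0 0 1.6 0.05; 30 -1 0 0 0.05; 34 -1 0 0 0.05; 0 0 30 0 0.05; 0 0 30 0 0.05; 0 0 30 0 0.05; 0 0 0 0 0.05; 0 0 0 0 0.05"

```text
clock: 8.02
tcp_pos: [0.6237, 0.0947, 0.1097]
tcp_rot: [0.765, 0.644, 0.001, 0.001]
contact_force: [0.8, 0.4, -0.5]
opening: 0.126
finger_force: 20.0
```

```bash
python3 - <<'E'
from h import *
o,a=snap('wrist','k.png');_,s=snap('scene');
M=R.from_quat(o['tcp_rot']).as_matrix();print(o['tcp_pos'],np.degrees(np.arctan2(M[1,0],M[0,0])))
g=cv2.resize(s[200:300,215:335,::-1],(480,400),interpolation=3)
cv2.imwrite('pics/k2.png',np.hstack([cv2.resize(a[60:260,190:350,::-1],(320,400)),g]))
E
```

```text
[0.6237267  0.09468692 0.10969604] 80.11277746069244
```

View pics/k2.png

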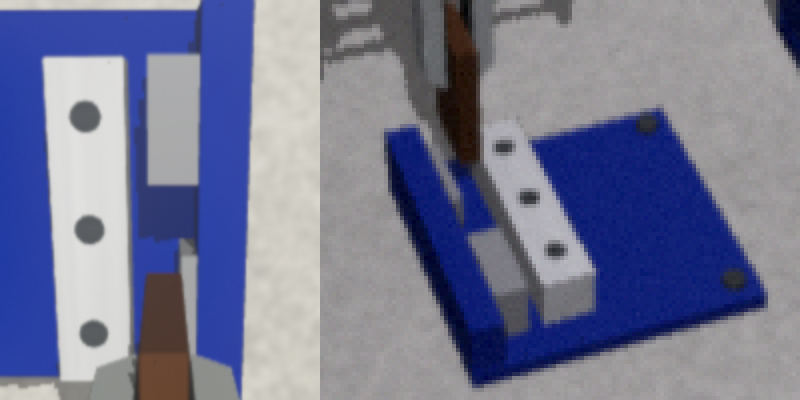

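```bash
python3 - <<'E'
from h import *
o=r.get_obs()
f=lambda L,z:cast('wrist',np.array(L)/2+[189.75,59.75],z,o)[:,:2]
yaw=np.radians(-9.81);ex=np.array([np.cos(yaw),np.sin(yaw)]);ey=np.array([-ex[1],ex[0]])
T=f([[146,54],[147,184]],.044);t=f([[181,255]],.044);F=f([[201,54],[197,255]],.044);B=f([[125,57],[132,350]],.042);S=f([[147,274],[180,274]],o['tcp_pos'][2]-.0446)
S2=f([[137,352],[187,352]],o['tcp_pos'][2]+.0304)
org=np.array([.63720,.09189])
for n,P in dict(T=T,t=t,F=F,B=B,S=S,S2=S2,tcp=o['tcp_pos'][None,:2]).items(): print(n,np.c_[(P-org)@ex,(P-org)@ey].round(4).tolist())
E
```

```text
T [[-0.0175, 0.0923], [-0.0176, 0.0481]]
t [[-0.0053, 0.022]]
F [[0.0012, 0.0923], [0.0006, 0.022]]
B [[-0.0248, 0.0914], [-0.0239, -0.0159]]
S [[-0.0174, 0.0205], [-0.0062, 0.0205]]
S2 [[-0.0183, 0.0212], [-0.0066, 0.0212]]
tcp [[-0.0131, 0.0007]]
```

Both views show the spacer over the gap at the thin pad, about 2.5 mm too near the fence. Correct that and descend.

>>> jog_arm --targets "0 -2.5 0 0 0.05; 0 0 0 0 0.05; 0 0 15 0 0.05; 0 0 15 0 0.05; 0 0 10 0 0.05; 0 0 8 0 0.05; 0 0 2 0 0.05; 0 0 0 0 0.05; 0 0 0 0 0.05"

```text
clock: 9.25
tcp_pos: [0.6209, 0.0953, 0.0591]
tcp_rot: [0.765, 0.644, 0.0, 0.0]
contact_force: [0.3, -0.2, -0.4]
opening: 0.127
finger_force: 20.0
```

>>> jog_arm --targets "0 0 1 0 0.05; 0 0 0.5 0 0.05; 0 0 0.5 0 0.05; 0 0 0.5 0 0.05; 0 0 0 0 0.05; 0 0 0 0 0.05"

```text
clock: 10.0
tcp_pos: [0.6204, 0.0953, 0.0559]
tcp_rot: [0.765, 0.644, -0.0, 0.0]
contact_force: [-0.2, -0.1, -0.6]
opening: 0.124
finger_force: 20.0
```

>>> jog_arm --targets "0 0 0.5 0 0.05; 0 0 0.5 0 0.05; 0 0 0 0 0.05; 0 0 0 0 0.05"

```text
clock: 10.5
tcp_pos: [0.6205, 0.0953, 0.0555]
tcp_rot: [0.765, 0.644, 0.0, 0.0]
contact_force: [-1.5, 0.3, 3.6]
opening: 0.127
finger_force: 20.0
```

The spacer is down on the base (+3.6 N). Release and retreat upward.

>>> jog_arm --targets "0 0 -0.3 0 0.2; 0 0 0 0 0.3; 0 0 0 0 0.4; 0 0 0 0 0.4; 0 0 0 0 0.4; 0 0 0 0 0.4; 0 0 -20 0 0.4; 0 0 -30 0 0.4; 0 0 -40 0 0.4; 0 0 -40 0 0.4; 0 0 0 0 0.4"

```text
clock: 11.88
tcp_pos: [0.624, 0.0955, 0.1919]
tcp_rot: [0.765, 0.644, 0.005, 0.004]
contact_force: [0.4, -0.7, -0.4]
opening: 0.402
finger_force: 0.0
```

```bash
python3 - <<'E'
from h import *
o,a=snap('wrist','l.png');_,s=snap('scene');
M=R.from_quat(o['tcp_rot']).as_matrix();print(o['tcp_pos'],np.degrees(np.arctan2(M[1,0],M[0,0])),o['joint_pos'])
g=cv2.resize(s[200:300,215:315,::-1],(400,400),interpolation=3)
cv2.imwrite('pics/l2.png',np.hstack([cv2.resize(a[60:260,190:350,::-1],(320,400)),g]))
E
```

```text
[0.62401952 0.09548591 0.19187767] 80.15129071435611 [1.48291456e-02 3.26532917e-01 1.41993823e+00 6.57207270e-05
 1.38354819e+00 1.86722253e-01]
```

View pics/l2.png

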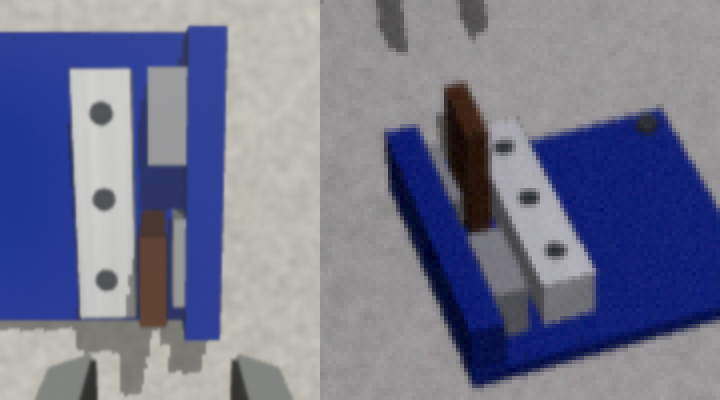

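The spacer stands upright in the gap, in front of the thin pad. Now turn the tool by 90° and go down behind the bar.

>>> jog_arm --targets "0 0 0 10 0.6; 0 0 0 10 0.6; 0 0 0 10 0.6; 0 0 0 10 0.6; 0 0 0 10 0.6; 0 0 0 10 0.6; 0 0 0 10 0.6; 0 0 0 10 0.6; 0 0 0 10 0.6; -34 -16 0 0 0.6; -34 -17 0 0 0.6; 0 0 0 0 0.6; 0 0 40 0 0.6; 0 0 40 0 0.6; 0 0 40 0 0.6; 0 0 20 0 0.6; 0 0 15 0 0.6; 0 0 8 0 0.6; 0 0 0 0 0.6; 0 0 0 0 0.6" --squeeze 20

```text
clock: 14.48
tcp_pos: [0.56, 0.1395, 0.0232]
tcp_rot: [0.996, -0.086, 0.001, -0.0]
contact_force: [0.3, -0.5, 0.4]
opening: 0.603
finger_force: 0.0
```

```bash
cat > st.py <<'E'
from h import *
o=r.get_obs();M=R.from_quat(o['tcp_rot']).as_matrix()
yaw=np.radians(-9.81);ex=np.array([np.cos(yaw),np.sin(yaw)]);ey=np.array([-ex[1],ex[0]])
d=o['tcp_pos'][:2]-[.58207,.13694];f=o['contact_force'][:2]
print('jig tcp',d@ex,d@ey,o['tcp_pos'][2],'yaw',np.degrees(np.arctan2(M[1,0],M[0,0])),'F jig',f@ex,f@ey,o['contact_force'][2],o['wrist_torque'])
E
python3 st.py
```

```text
jig tcp -0.022200508497549978 -0.001195888342887501 0.02323861811302926 yaw -9.854874080995945 F jig 0.39903571744873817 -0.3978944034687072 0.4192676048273338 [0.01293589 0.0028461  0.02189776]
```

>>> jog_arm --targets "8 0 0 0 0.6; 8 0 0 0 0.6; 4 0 0 0 0.6; 2 0 0 0 0.6; 1 0 0 0 0.6; 1 0 0 0 0.6; 1 0 0 0 0.6; 1 0 0 0 0.6; 0 0 0 0 0.6"

```text
clock: 15.6
tcp_pos: [0.5846, 0.135, 0.022]
tcp_rot: [0.996, -0.086, -0.0, 0.0]
contact_force: [-0.9, -0.5, -1.1]
opening: 0.601
finger_force: 0.8
```

```bash
python3 st.py
```

```text
jig tcp 0.0028095258710340507 -0.001521561079137934 0.021999309165169494 yaw -9.857549853790998 F jig -0.8307419071231962 -0.6867350511280809 -1.113319573874335 [0.06266987 0.33910754 0.03753177]
```

>>> jog_arm --targets "1 0 0 0 0.6; 1 0 0 0 0.6; 1 0 0 0 0.6; 1 0 0 0 0.6; 1 0 0 0 0.6; 0 0 0 0 0.6; 0 0 0 0 0.6"

```text
clock: 16.48
tcp_pos: [0.5868, 0.1346, 0.022]
tcp_rot: [0.996, -0.086, -0.003, 0.0]
contact_force: [-8.5, 1.0, 4.2]
opening: 0.6
finger_force: 4.1
```

```bash
python3 st.py
```

```text
jig tcp 0.005100371521716277 -0.0014719257007653128 0.022006960735628623 yaw -9.857132707332909 F jig -8.522333147221824 -0.4969686875378538 4.226734280626791 [ 0.19194675  1.45990244 -0.12630667]
```

>>> jog_arm --targets "1 0 0 0 0.6; 1 0 0 0 0.6; 1 0 0 0 0.6; 0 0 0 0 0.6; 0 0 0 0 0.6"

```text
clock: 17.1
tcp_pos: [0.5868, 0.1346, 0.022]
tcp_rot: [0.996, -0.086, -0.006, 0.0]
contact_force: [-14.4, 2.6, 10.6]
opening: 0.606
finger_force: 7.6
```

```bash
python3 st.py
```

```text
jig tcp 0.005045110554496431 -0.001503575014987181 0.02197649768936072 yaw -9.852272291598444 F jig -14.592611084245158 0.16105719457004403 10.585526986731656 [ 0.31860827  2.6159212  -0.14531789]
```

```bash
python3 - <<'E'
from h import *
o,a=snap('wrist','m.png');_,s=snap('scene','m_s.png');_,t=snap('top','m_t.png')
g=cv2.resize(s[200:300,215:315,::-1],(400,400),interpolation=3)
cv2.imwrite('pics/m2.png',np.hstack([cv2.resize(a[:,:,::-1],(400,300)).copy() if 0 else cv2.copyMakeBorder(cv2.resize(a[:,:,::-1],(400,300)),0,100,0,0,0),g]))
E
```

```text
(no output)
```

View pics/m2.png

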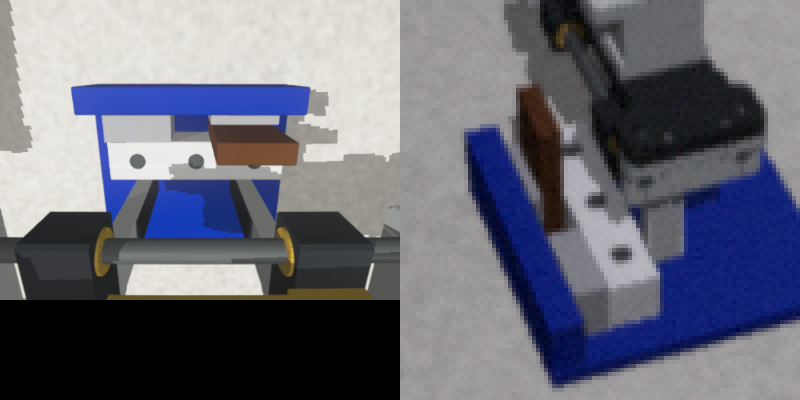

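The bar looks flush: it touches the thick pad, and the upright spacer sits tight between bar and thin pad. Check it numerically with the bar's screw heads and far fence edge.

```bash
python3 - <<'E'
from h import *
o=r.get_obs();a=cv2.imread('pics/m.png');h=cv2.cvtColor(a,cv2.COLOR_BGR2HSV)
yaw=np.radians(-9.81);ex=np.array([np.cos(yaw),np.sin(yaw)]);ey=np.array([-ex[1],ex[0]]);J=np.array([.58207,.13694])
def pr(n,px,z):
    P=cast('wrist',px,z,o)[:,:2]-J;print(n,np.c_[P@ex,P@ey].round(4).tolist())
g=cv2.cvtColor(a,cv2.COLOR_BGR2GRAY)
m=np.zeros_like(g);m[212:240,155:345]=cv2.inRange(g,0,110)[212:240,155:345]&cv2.inRange(h[:,:,1],0,90)[212:240,155:345]
c=[]
for k in cv2.findContours(m,cv2.RETR_EXTERNAL,cv2.CHAIN_APPROX_NONE)[0]:
    if cv2.contourArea(k)>60:c.append(cv2.minEnclosingCircle(k)[0])
print(c);pr('screws',c,.042)
b=cv2.inRange(h,(105,120,40),(130,255,255))
def col(x,r0,r1):  # transitions rows
    v=b[r0:r1,x]>0; i=np.flatnonzero(v[1:]!=v[:-1]); return (i+r0+.5).tolist()
for x in(165,180,220,240,260,285,300,390):print(x,col(x,100,270),g[150:265:3,x].tolist() if x in(180,240) else '')
E
```

```text
[(273.9210510253906, 226.0), (192.5, 225.0)]
screws [[0.0291, -0.0036], [0.0297, 0.0365]]
165 [118.5, 160.5, 251.5] 
180 [118.5, 160.5, 251.5] [82, 82, 81, 79, 180, 191, 191, 191, 191, 191, 191, 191, 192, 191, 190, 191, 195, 235, 235, 235, 235, 235, 235, 234, 233, 231, 234, 237, 237, 236, 234, 235, 234, 234, 101, 80, 78, 78, 77]
220 [118.5, 160.5] 
240 [118.5, 160.5, 251.5] [81, 80, 79, 77, 102, 103, 104, 104, 105, 105, 105, 106, 109, 109, 111, 117, 186, 234, 236, 236, 236, 235, 235, 235, 236, 236, 235, 184, 171, 167, 165, 173, 235, 168, 78, 64, 63, 61, 59]
260 [118.5, 183.5, 251.5] 
285 [118.5, 183.5, 251.5] 
300 [118.5, 160.5, 251.5] 
390 [118.5, 160.5, 174.5, 180.5, 251.5, 262.5]
```

>>> jog_arm --targets "0.5 0 -0.5 0 0.6; 0.5 0 -0.5 0 0.6; 0.5 0 0 0 0.6; 0 0 0 0 0.6; 0 0 0 0 0.6; 0 0 0 0 0.6"

```text
clock: 18.0
tcp_pos: [0.5868, 0.1346, 0.022]
tcp_rot: [0.996, -0.086, -0.008, 0.0]
contact_force: [-16.6, 3.0, 9.9]
opening: 0.598
finger_force: 8.2
```

```bash
python3 st.py
```

```text
jig tcp 0.00502631604701146 -0.0015058832064451407 0.022037144405071884 yaw -9.851112137821994 F jig -16.903513900099295 0.1488027005481566 9.88334739936731 [ 0.50833278  2.80462011 -0.17542894]
```

```bash
python3 -c "
from h import *
print(ticket.sign_off())"
```

```text
the job is handed in; nothing more can be done
None
```

I handed the job in with the spacer standing upright in front of the thin pad and the clamp bar flush against the thick pad and spacer. The gripper is still pressing the bar with about 17 N. No verdict came back from the judging.

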